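# Nudge the window plate onto its locating pins

### The arm

A 6-joint arm with a two-finger parallel gripper is mounted at the origin on the work surface; the furniture and walls round the work are solid. World frame = base frame: x ahead of the robot, y to its left, z up, the work surface at z = 0. Lengths are in m, angles in degrees, forces in N, time in s.
With the tool pointing down it reaches from about 0.3 to 0.775 m from the base axis. Payload 14.6 kg.
Tool frame: the origin (TCP) lies at the centre of the arm's flange, where the gripper is bolted on; the fingertips stand 199 mm ahead of it and the grasp point (between the pads) lies 180 mm ahead of it; z points along the fingers, y is the line along which they close (so a half turn about z gives the same grasp; the last joint's range is limited). The gripper opens to 94 mm and grips with 3 to 60 N. Pads are 16 mm wide; open, the fingers measure 119 mm over their backs; the gripper's body (75 mm by 177 mm) begins 78 mm behind the grasp point.
Start: joints at [70.153, 17.183, 87.147, -0, 75.671, -3.816], TCP at [0.152, 0.529, 0.405] pointing down, gripper open.
Joint ranges: [-173.82, 173.82], [-45.26, 126.66], [13.44, 144.39], [-59.66, 239.66], [0, 175.72], [-146.38, 146.38]. Speed limits (degrees/s): [127.2, 127.2, 147.25, 180, 180, 180].

### API

Orientations are given as [roll, pitch, yaw] about the fixed x, y, z axes, in that order (R = Rz(yaw) Ry(pitch) Rx(roll)).
In Python, from cell import robot gives the robot as it stands.
- The arm moves only by the tool play_rows, never from a script. Its argument "deltas" is a list that holds one entry, the list of rows, each a list of 7 numbers: the turn, a rotation vector about the tool's x, y, z in rad, then the shift along the tool's x, y, z in cm, then the closure in counts, from 0 (fully open) to 255 (shut). A call has 1 to 8 rows; each row is the pose to reach, as a shift and turn from the pose commanded when the call began, along the tool's axes at that moment; what a row does not reach only later rows make up. A row lasts 1/8 s, in which the tool goes at most 62.5 mm and 10.7 degrees, less where a joint would pass 70% of its speed; a pose out of reach is approached as far as the arm can. A call with a gripper value outside its range is refused whole. The fingers move at their own pace and stop on an object; the grip force is fixed at half the most. Time passes only in rows, so rows that repeat a pose let the fingers close. It gives the time, the measured TCP pose, the force, the opening and the grip force at its end, in the units of the state.
- robot.read_state(): the state, without advancing time (a new reading comes with each control period).
- robot.capture(name): name is "side" or "top" or "wrist"; returns the picture (480x640x3 uint8, blue, green, red); there is no depth.
- robot.camera_params(name): a dict with "fx", "fy", "cx", "cy" (pixels), "rvec" (rotation vector, rad) and "tvec" (3), from world to camera coordinates, as OpenCV has them; the wrist camera has in their place "T_tool_cam" (4x4, takes a point from camera to tool coordinates, whose origin is the TCP and whose axes are the flange's). Camera axes: x right, y down, z forward; pixel columns grow to the right and rows downward; lengths in m; the calibration is good to about 2 mm. A picture is of the moment at which its call begins: read the wrist's pose just before it. camera_params takes no time and is no camera call.
- robot.sign_off(): hands the job in; it is judged then, once.
Trained networks look in the newest picture that a camera, given by its name, has taken for a name from the list of things; names that differ only in an ending like _2 or _b are one class to them, and where a whole thing is asked for, a point or a joint stands for the part that bears it (a point fixed in the world has none). Each returns a list of dicts, best first, with "score" (0 to 1); they miss things now and then, are a little off and sometimes report something else, mostly with a low value. They report only what shows in the picture. A call takes as long as a camera call. They do not tell look-alikes from the thing itself.
- robot.silhouettes(camera, label): "mask" (480x640 bool, what is visible of it) and "rect" ([left, top, width, height] in pixels, round what is visible of it).
- robot.tip_of(camera, label): "at" ([column, row] in pixels: a listed point, or the origin of a listed thing).
The state is a dict: "clock": time; "q": joint angles; "dq": joint speeds; "joint_torque": joint torques, N m; "position": TCP position; "tcp_rot": TCP orientation; "contact_force": force on the tool from outside, world axes, zero at the start; "wrist_torque": the same for the moment, N m; "width": finger opening in m; "grasp_force": force on a finger pad.
Only numpy, scipy, OpenCV 4.12 (cv2) and the standard library are available. Lean on these libraries where they do the work, as an engineer would, in place of code of your own. Each camera call takes 0.05 s, during which the arm holds its last target. There are 200 camera calls.

### The job

The aluminium window plate lies askew and tilted on top of the two locating pins of the dark bonding fixture. Nudge it sideways with the fingertips, using the blue rear fence as a guide if you like, until its two holes drop over the two pins and it lies flat and fully home on the fixture. Do not pick the plate up, leave the strip carrier, tweezers, paste pot and eraser where they are, and finish with the hand clear.

Things in the scene. Friction and masses are not known exactly. Their poses are not given: they have to be found in the camera images.
- fixture: Fixed dark steel block, 150 mm (its x) by 212 mm (its y), 20 mm high; its flat upper face, the deck, is 20 mm above the table. Origin on the table straight under the middle of the seated plate's place; the block spans x = -90..+60, y = -106..+106 mm. x points away from the robot, z up. No side stops.
- fence (a point): Middle of the foot of the blue fence's near face, at fixture x = +46 mm, on the deck. The fence runs along fixture y, 190 mm long, 10 mm thick, 21.5 mm high above the deck. A plate squared against it is within 2 mm of its right x.
- pin_left (a point): Foot (on the deck) of the left (+y of the fixture) brass locating pin, at fixture x = +15, y = +40 mm, z = 20 mm. The pin is 10 mm in diameter and 10 mm high; above its first 4 mm it tapers to 4 mm at the tip.
- pin_right (a point): Foot of the right (-y) brass locating pin, same size, at fixture x = +15, y = -40 mm.
- plate: Loose aluminium plate, 90 (its x) x 150 (its y) x 10 mm, 0.2 to 0.4 kg. Origin: centre of its underside; x toward the fence, z up. At the start it rides on the pin tips with its near long edge on the deck: far side up about 8 degrees, 11-16 mm short of home toward the robot, up to 28 mm left or right of home, turned up to 0.1 rad. Four 14 mm windows, too small for a finger.
- plate_center (a point): Middle of the plate, half-way through its thickness. Seated, it is straight above the fixture's origin, 25 mm above the table (plate top at 30 mm, level with the pin tips; far edge 1 mm short of the fence); riding on the pins 31 to 34 mm above the table.
- hole_left (a point): Lower mouth of the plate's left hole, round, 13 mm in diameter, straight through; at plate x = +15, y = +40 mm. It belongs over the left pin.
- hole_right (a point): Lower mouth of the plate's right hole, a slot 13 mm (plate x) by 17 mm (plate y), straight through; at plate x = +15, y = -40 mm. It belongs over the right pin.
- strip_carrier: Loose bystander: metal lead-strip carrier with a black tab, 38 x 90 x 9 mm, on the table near the fixture's robot-side right corner. Origin at the centre of its underside.
- tweezers: Loose bystander: curved black tweezers, 17 x 117 x 9 mm, on the table left of the fixture. Origin at the centre of its underside.
- paste_pot: Loose bystander: white pot with a blue lid, 42 mm in diameter, 34 mm high, on the table right of the fixture. Origin at the centre of its underside.
- eraser: Loose bystander: cleaning block in a blue sleeve, 23 x 44 x 12 mm, on the table near the fixture's robot-side left corner. Origin at the centre of its underside.
Mind the look-alikes: they are no part of the job. What is shaped like the plate but brown or green is not meant.

How it is judged (in metres and radians):
At the end, for the whole second after the job is handed in: The plate lies flat (within 2 degrees) and down on the deck (within 1.8 mm), at rest, with the left hole within 3.5 mm and the slot within 4.5 mm of the middle of their pins (z of plate_center in the frame of fixture below 0.0268 m and angle between plate's own z axis and vertical below 0.035 rad and horizontal distance between hole_left and pin_left below 0.0035 m and horizontal distance between hole_right and pin_right below 0.0045 m and linear speed of plate below 0.01 m/s); the robot touches nothing.
It fails at once if the plate is picked up: its middle rises over 30 mm above the deck (it starts at about 11 mm) (z of plate_center in the frame of fixture above 0.05 m).
It fails at once if a bystander (strip carrier, tweezers, paste pot or eraser) is moved more than 20 mm (distance of any of strip_carrier, tweezers, paste_pot, eraser from where it was at the start of the episode above 0.02 m).
It also fails if it takes over 51 s, if anything falls off the work surface, if the arm or the gripper's body presses on something with over 40 N, if the wrist force passes 120 N, or if a joint passes its speed limit or range.

## Working session

There is one attempt and no reset: what is moved stays moved. The work goes in short steps, Python scripts to look and compute and a tool call to move; the robot and the scene stay as the last step left them, time stands still between calls to the robot, and variables do not carry over. Pictures are saved under pics/ and viewed, at most 10 in all, crops included, and the job is handed in when it is done.

Besides the shell and the picture viewer there is one more tool, called in YAML: its name, and indented under it one key for each argument. play_rows: Moves the arm, as the interface text tells. Its arguments: {"type":"object","properties":{"deltas":{"type":"array","items":{"type":"array","items":{"type":"array","items":{"type":"number"}}}}},"required":["deltas"]}

```bash
mkdir -p pics; ls; cat > h.py <<'E'
import numpy as np, cv2
from cell import robot
def cam(n):
    p=robot.camera_params(n)
    K=np.array([[p['fx'],0,p['cx']],[0,p['fy'],p['cy']],[0,0,1.]])
    if 'T_tool_cam' in p:
        from scipy.spatial.transform import Rotation as R
        s=robot.read_state();T=np.eye(4);T[:3,:3]=R.from_euler('xyz',s['tcp_rot'],degrees=True).as_matrix();T[:3,3]=s['position']
        W=T@np.array(p['T_tool_cam']);Rc=W[:3,:3].T;t=-Rc@W[:3,3]
    else:
        Rc=cv2.Rodrigues(np.array(p['rvec'],float))[0];t=np.array(p['tvec'],float).ravel()
    return K,Rc,t
def w(c,uv,z):
    K,Rc,t=c;d=Rc.T@np.linalg.inv(K)@np.array([uv[0],uv[1],1.]);o=-Rc.T@t
    return o+d*(z-o[2])/d[2]
def px(c,P):
    K,Rc,t=c;q=K@(Rc@np.asarray(P)+t);return q[:2]/q[2]
E
python3 - <<'E'
from h import *
print(robot.read_state())
a=robot.capture('top');b=robot.capture('side')
cv2.imwrite('pics/top.png',a);cv2.imwrite('pics/side.png',b)
Z=dict(fence=.02,pin_left=.02,pin_right=.02,plate_center=.032,hole_left=.03,hole_right=.03,plate=.027,fixture=0,strip_carrier=0,tweezers=0,paste_pot=0,eraser=0)
for n in('top','side'):
    c=cam(n);print(n,'cam at',-c[1].T@c[2])
    for l,z in Z.items():
        for r in robot.tip_of(n,l)[:3]: print(l,np.round(r['at'],1),round(r['score'],2),np.round(w(c,r['at'],z),4))
E
```

```text
pics
{'clock': 0.0, 'q': array([ 7.01528702e+01,  1.72155060e+01,  8.71803634e+01,  6.07581187e-04,
        7.56688974e+01, -3.81582423e+00]), 'dq': array([ 2.26819796e-02,  6.62053070e-02,  2.44754135e-02, -1.14853010e-02,
        4.00743146e-05,  1.36139949e-02]), 'joint_torque': array([ 1.04233102e-03, -5.31808162e+01, -3.52736378e+01,  7.08569144e-02,
        2.43532076e-02, -1.02322247e-04]), 'position': array([0.15187991, 0.5285804 , 0.4040869 ]), 'tcp_rot': array([-1.79935416e+02, -4.89739932e-03,  1.63968541e+02]), 'contact_force': array([ 0.55583686, -0.59598737, -0.11503454]), 'wrist_torque': array([-0.01875552,  0.01943119,  0.00658225]), 'grasp_force': 0.0, 'width': 0.09392191504683486}
top cam at [ 0.26818219 -0.00300281  1.04797757]
fence [320.5 211.2] 0.96 [ 0.5605 -0.014   0.02  ]
pin_right [338.6 218.2] 0.9 [ 0.5453 -0.0548  0.02  ]
plate_center [329.4 229. ] 0.87 [ 0.517  -0.0343  0.032 ]
plate_center [470.5 297.8] 0.86 [ 0.3732 -0.3379  0.032 ]
plate_center [190.7 307.3] 0.67 [0.3384 0.2578 0.032 ]
hole_left [471.4 318.7] 0.86 [ 0.3292 -0.3384  0.03  ]
hole_left [3
[... 1238 characters left out ...]
4 0.2093 0.03  ]
hole_right [396.4 372.9] 0.9 [ 0.4025 -0.3699  0.03  ]
hole_right [355.4 242.6] 0.89 [ 0.528  -0.0708  0.03  ]
hole_right [231.5 183.2] 0.66 [0.3848 0.2514 0.03  ]
plate [338.5 237.5] 0.89 [ 0.5057 -0.0346  0.027 ]
plate [216.1 192.3] 0.74 [0.3398 0.2521 0.027 ]
plate [333.  219.1] 0.69 [0.5265 0.0151 0.027 ]
fixture [343.  237.2] 0.8 [ 0.5256 -0.0272  0.    ]
strip_carrier [335.5 311. ] 0.72 [ 0.3937 -0.1732  0.    ]
tweezers [280.7 197. ] 0.67 [0.4712 0.162  0.    ]
tweezers [355.1 241.1] 0.3 [ 0.5424 -0.0533  0.    ]
paste_pot [394.5 295.8] 0.7 [ 0.5249 -0.222   0.    ]
paste_pot [339.7 235.6] 0.65 [ 0.522  -0.0188  0.    ]
eraser [258.8 234.7] 0.71 [0.3649 0.0997 0.    ]
```

```bash
python3 - <<'E'
import cv2,numpy as np
a=cv2.imread('pics/top.png');b=cv2.imread('pics/side.png')
x=cv2.resize(a[180:350,150:500],(800,389),interpolation=cv2.INTER_CUBIC)
cv2.imwrite('pics/v1.png',x)
y=cv2.resize(a[190:270,270:380],(800,582),interpolation=cv2.INTER_CUBIC)
cv2.imwrite('pics/v2.png',y)
E
```

```text
(no output)
```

View pics/v1.png

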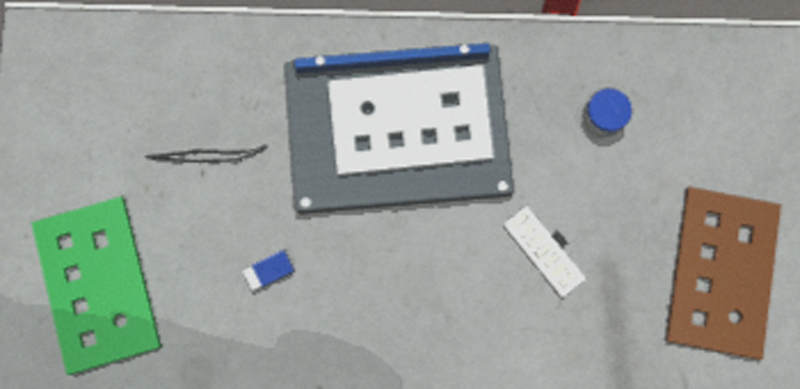

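View pics/v2.png

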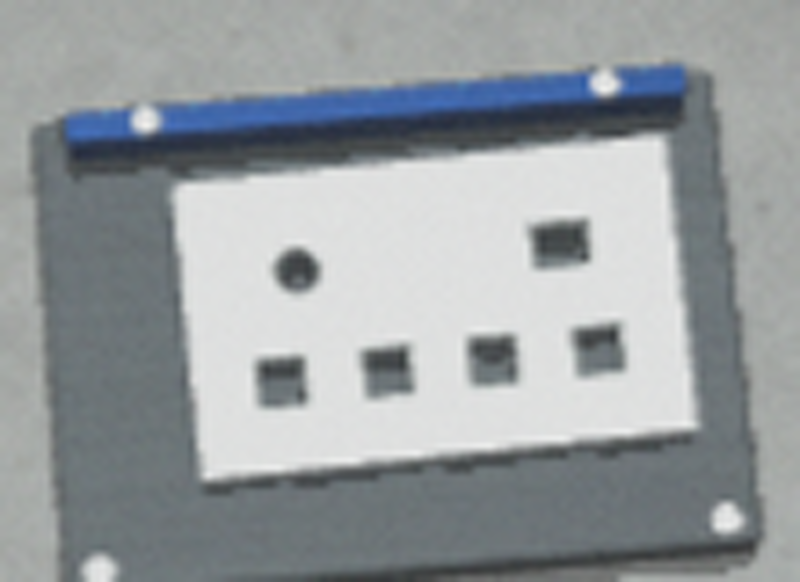

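The look-alikes are the green plate at about (190,303) and the brown plate at about (468,299). The aluminium one is white and lies on the dark fixture at (330,230). I'm choosing the white one, and the close crop confirms it: round hole on the left, slot on the right, blue fence behind.

```bash
cat >> h.py <<'E'
from scipy.spatial.transform import Rotation as R
def delta(xyz,yaw):
    "row numbers from the present pose to TCP xyz, tool down with yaw (deg)"
    s=robot.read_state();A=R.from_euler('xyz',s['tcp_rot'],degrees=True);B=R.from_euler('xyz',[180,0,yaw],degrees=True)
    return np.round(np.r_[(A.inv()*B).as_rotvec(),A.inv().apply(np.array(xyz)-s['position'])*100],3)
E
python3 - <<'E'
from h import *
np.set_printoptions(suppress=True,precision=4)
p=robot.camera_params('wrist');print(p)
c=cam('top')
f=lambda u,v,z:w(c,(270+u/7.27,190+v/7.27),z)[:2]
# fence top front corners z .0415, deck corners, plate top corners approx
print('fence',f(70,145,.0415),f(685,97,.0415));
Z=.030
print('plate near',f(203,480,.030),f(698,430,.030),'far',f(172,185,.0425),f(667,135,.0425))
print(delta((.44,-.025,.36),184))
E
```

```text
{'fx': 380.06501262583004, 'fy': 380.06501262583004, 'cx': 315.33975014076367, 'cy': 234.87543498094033, 'T_tool_cam': array([[-0.0001, -0.9654, -0.2609,  0.076 ],
       [ 1.    , -0.    , -0.0001,  0.0016],
       [ 0.0001, -0.2609,  0.9654,  0.0208],
       [ 0.    ,  0.    ,  0.    ,  1.    ]])}
fence [0.5551 0.0762] [ 0.5747 -0.1098]
plate near [0.4552 0.0332] [ 0.4741 -0.1151] far [0.5431 0.0449] [ 0.5623 -0.1043]
[ -0.     -0.     -0.35  -42.98  -45.251   4.466]
```

play_rows:
  deltas:
    - [[0,0,-0.06,-6,-6,0.5,255],[0,0,-0.12,-12,-12,1,255],[0,0,-0.18,-18,-18,2,255],[0,0,-0.24,-24,-24,3,255],[0,0,-0.3,-30,-30,4,255],[0,0,-0.38,-36,-37,4.5,255],[0,0,-0.38,-41,-43,4.5,255],[0,0,-0.38,-43,-45.2,4.5,255]]

```text
clock: 2.3
position: [0.3858, 0.0865, 0.3659]
tcp_rot: [180.0, 0.1, -174.3]
contact_force: [1.0, 1.1, -0.8]
width: 0.0175
grasp_force: 0.0
```

play_rows:
  deltas:
    - [[0,0,0,0,0,0,255],[0,0,0,0,0,0,255]]

```text
clock: 2.55
position: [0.3853, 0.0887, 0.3656]
tcp_rot: [180.0, -0.0, -174.3]
contact_force: [-0.7, 0.8, -0.7]
width: 0.0004
grasp_force: 0.0
```

```bash
python3 - <<'E'
from h import *
np.set_printoptions(suppress=True,precision=4)
s=robot.read_state();print(s['clock'],s['position'],s['tcp_rot'],s['dq'].round(2),s['width'])
c=cam('wrist');a=robot.capture('wrist');cv2.imwrite('pics/w1.png',a)
for l,z in dict(fence=.02,pin_left=.03,pin_right=.03,plate_center=.032,hole_left=.03,hole_right=.03).items():
    for r in robot.tip_of('wrist',l)[:2]: print(l,np.round(r['at'],1),round(r['score'],2),w(c,r['at'],z))
E
```

```text
2.55 [0.3853 0.0887 0.3656] [ 179.9898   -0.0045 -174.2963] [ 2.26 -0.22  0.1   0.04 -0.01  0.01] 0.00044590977270242356
plate_center [511.  194.3] 0.93 [0.3434 0.249  0.032 ]
plate_center [173.2 345.2] 0.82 [ 0.5124 -0.0292  0.032 ]
hole_left [495.1 154.3] 0.81 [0.3128 0.2297 0.03  ]
hole_left [214.1 352.5] 0.72 [0.5176 0.0082 0.03  ]
hole_right [128.8 357.2] 0.93 [ 0.5306 -0.0714  0.03  ]
hole_right [505.5 242.5] 0.79 [0.3852 0.2551 0.03  ]
```

View pics/w1.png

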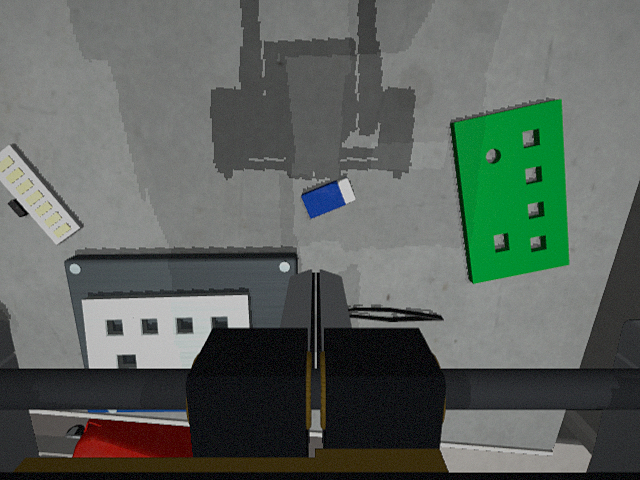

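The gripper hides the plate in this view: the fixture's near corners are at (75,268) and (285,267), and the plate is at about (170,340), partly covered. I'm moving farther out so the plate comes into the upper half.

play_rows:
  deltas:
    - [[0,0,0,-4,-4,-1,255],[0,0,0,-9,-8,-2,255],[0,0,0,-14,-11,-3,255],[0,0,0,-18,-13,-3.5,255],[0,0,0,-20,-13.5,-3.5,255],[0,0,0,-20,-13.5,-3.5,255],[0,0,0,-20,-13.5,-3.5,255]]

```text
clock: 3.78
position: [0.5973, -0.0252, 0.4005]
tcp_rot: [180.0, -0.0, -174.2]
contact_force: [-0.0, 0.2, 0.7]
width: 0.0007
grasp_force: 0.0
```

```bash
python3 - <<'E'
from h import *
np.set_printoptions(suppress=True,precision=4)
s=robot.read_state();print(s['clock'],s['position'],s['tcp_rot'],s['dq'].round(2),s['width'])
c=cam('wrist');a=robot.capture('wrist');cv2.imwrite('pics/w2.png',a)
for l,z in dict(fence=.02,pin_left=.03,pin_right=.03,plate_center=.032,hole_left=.03,hole_right=.03,strip_carrier=0,paste_pot=0).items():
    for r in robot.tip_of('wrist',l)[:2]: print(l,np.round(r['at'],1),round(r['score'],2),w(c,r['at'],z))
E
```

```text
3.775 [ 0.5973 -0.0252  0.4005] [ 179.9933   -0.0263 -174.2192] [-0.01 -0.83  0.14 -0.05  0.06  0.04] 0.0006756468316979569
fence [327.2 182.6] 0.72 [ 0.5666 -0.0156  0.02  ]
pin_left [372.9 152.4] 0.93 [0.5342 0.022  0.03  ]
pin_right [287.8 147.9] 0.59 [ 0.538  -0.0546  0.03  ]
pin_right [315.1 118.1] 0.17 [ 0.51   -0.0328  0.03  ]
plate_center [316.5 119.5] 0.6 [ 0.5112 -0.0314  0.032 ]
hole_left [355.5 133.7] 0.94 [0.5196 0.0043 0.03  ]
hole_right [268.4 141.7] 0.79 [ 0.5343 -0.0723  0.03  ]
paste_pot [115.5 113.6] 0.79 [ 0.5241 -0.2226  0.    ]
```

View pics/w2.png

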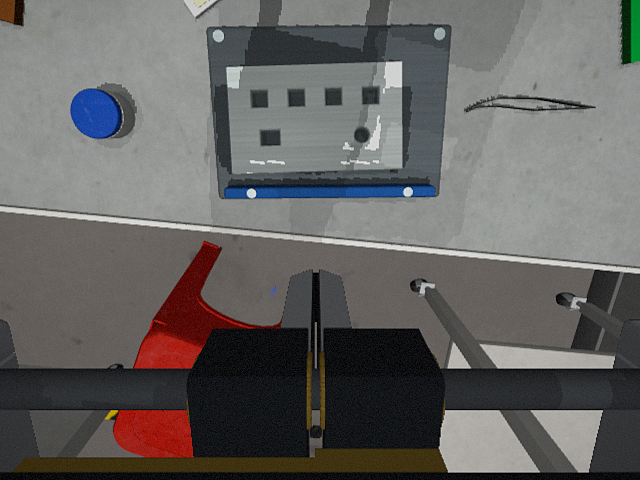

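The white plate is at (316,118). Its round hole is at (362,135), its slot at (270,137), and the fence's near edge is on row ~186. The plate sits right of home, which is to the left in this image. Next I'll get both poses from the corners.

```bash
python3 - <<'E'
from h import *
np.set_printoptions(suppress=True,precision=4)
c=cam('wrist')
A=w(c,(208,27),.02)[:2];B=w(c,(450,26),.02)[:2];C=w(c,(224,186),.0415)[:2];D=w(c,(437,185),.0415)[:2]
print('deck near R,L',A,B,np.linalg.norm(A-B));print('fence R,L',C,D,np.linalg.norm(C-D))
def fit(model,obs):
    m=np.array(model);o=np.array(obs);mc=m-m.mean(0);oc=o-o.mean(0)
    th=np.arctan2((mc[:,0]*oc[:,1]-mc[:,1]*oc[:,0]).sum(),(mc*oc).sum())
    Rm=np.array([[np.cos(th),-np.sin(th)],[np.sin(th),np.cos(th)]]);t=o.mean(0)-Rm@m.mean(0)
    return Rm,t,np.degrees(th),(m@Rm.T+t-o)*1000
F=fit([[-.09,-.106],[-.09,.106],[.046,-.095],[.046,.095]],[A,B,C,D]);print('fixture',F[1],F[2],F[3])
P=[w(c,(227,67),.030)[:2],w(c,(402,62),.030)[:2],w(c,(231,174),.0425)[:2],w(c,(403,168),.0425)[:2]]
k=np.cos(np.radians(8))
G=fit([[-.045*k,-.075],[-.045*k,.075],[.045*k,-.075],[.045*k,.075]],P);print('plate',G[1],G[2],G[3])
print('plate in fixture mm',F[0].T@(G[1]-F[1])*1000,G[2]-F[2])
for n,z,uv in(('holeL',.0385,(362,135)),('slot',.0385,(270,137)),('pinL',.03,(373,152)),('pinR',.03,(288,148))):
    print(n,F[0].T@(w(c,uv,z)[:2]-F[1])*1000)
E
```

```text
deck near R,L [ 0.4455 -0.1318] [0.4241 0.0738] 0.206760024764355
fence R,L [ 0.5769 -0.1082] [0.557  0.0805] 0.18980487969983406
fixture [ 0.5227 -0.0191] 6.152265410779822 [[-0.8722 -2.2816]
 [-2.1595  2.8513]
 [ 1.7559 -0.3574]
 [ 1.2758 -0.2123]]
plate [ 0.5114 -0.0327] 7.394579855373317 [[ 0.0112 -0.7474]
 [-0.499   0.267 ]
 [-0.2762  0.8793]
 [ 0.764  -0.3988]]
plate in fixture mm [-12.7428 -12.3826] 1.2423144445934957
holeL [ 1.2134 27.8295]
slot [  2.3225 -52.1724]
pinL [16.1634 39.1102]
pinR [ 12.1007 -37.3547]
```

```bash
cat >> h.py <<'E'
TH=6.15;FT=np.array([.5227,-.0191]);FR=R.from_euler('z',TH,degrees=True).as_matrix()[:2,:2]
def fx(x,y): return FR@np.array([x,y])/1000+FT     # fixture mm -> world
def inv(p): return FR.T@(np.asarray(p)[:2]-FT)*1000
def fd(x,y,z): "delta for fingertips at fixture x,y (mm), tip height z mm"; return delta((*fx(x,y),z/1000+.199),180+TH)
E
python3 -c "
from h import *
print(fd(-13,-118,60),fd(-13,-118,25))"
```

```text
[-0.0000e+00  0.0000e+00 -7.0000e-03  8.6220e+00 -1.0395e+01  1.4171e+01] [-0.0000e+00  0.0000e+00 -7.0000e-03  8.6230e+00 -1.0395e+01  1.7671e+01]
```

play_rows:
  deltas:
    - [[0,0,-0.007,3,-4,3,255],[0,0,-0.007,6,-8,7,255],[0,0,-0.007,8.6,-10.4,11,255],[0,0,-0.007,8.6,-10.4,14,255],[0,0,-0.007,8.6,-10.4,16,255],[0,0,-0.007,8.6,-10.4,17.2,255],[0,0,-0.007,8.6,-10.4,17.7,255],[0,0,-0.007,8.6,-10.4,17.7,255]]

```text
clock: 5.22
position: [0.5229, -0.1378, 0.2239]
tcp_rot: [-180.0, 0.0, -173.8]
contact_force: [-0.4, -0.2, 0.8]
width: 0.0003
grasp_force: 0.0
```

```bash
python3 - <<'E'
from h import *
s=robot.read_state();print(s['clock'],inv(s['position']),s['position'][2]-.199,s['tcp_rot'],s['contact_force'])
E
```

```text
5.225 [ -12.53482922 -118.05682813] 0.024886105892790167 [-1.79988698e+02  1.95600610e-02 -1.73845390e+02] [-0.35754605 -0.16910219  0.847507  ]
```

play_rows:
  deltas:
    - [[0,0,0,0,0.7,0,255],[0,0,0,0,1.3,0,255],[0,0,0,0,1.7,0,255],[0,0,0,0,2.0,0,255],[0,0,0,0,2.3,0,255],[0,0,0,0,2.6,0,255],[0,0,0,0,2.85,0,255],[0,0,0,0,2.95,0,255]]

```text
clock: 6.22
position: [0.5196, -0.1085, 0.2237]
tcp_rot: [-180.0, 0.0, -173.9]
contact_force: [-0.1, -4.1, 1.9]
width: 0.0005
grasp_force: 1.7
```

```bash
python3 - <<'E'
from h import *
np.set_printoptions(suppress=True,precision=4)
s=robot.read_state();print(s['clock'],inv(s['position']),s['contact_force'])
for n in('top','side'):
    a=robot.capture(n);cv2.imwrite(f'pics/{n}2.png',a);c=cam(n)
    for l,z in dict(plate_center=.032,hole_left=.0335,hole_right=.0335).items():
        for r in robot.tip_of(n,l)[:4]:
            f=inv(w(c,r['at'],z))
            if abs(f).max()<110: print(n,l,np.round(r['at'],1),round(r['score'],2),f)
b=cv2.imread('pics/side2.png')[200:275,290:400];t=cv2.imread('pics/top2.png')[190:265,270:380]
cv2.imwrite('pics/v3.png',np.hstack([cv2.resize(t,(400,300),interpolation=cv2.INTER_CUBIC),cv2.resize(b,(400,300),interpolation=cv2.INTER_CUBIC)]))
E
```

```text
6.225 [-12.6844 -88.5249] [-0.0985 -4.1197  1.8505]
top plate_center [322.2 232.4] 0.62 [-13.6853   1.9922]
top hole_left [303.3 226.3] 0.92 [ 3.1607 42.311 ]
top hole_left [322.6 231.5] 0.45 [-12.0863   1.0006]
side plate_center [336.9 236.8] 0.83 [-22.2407 -11.8466]
side hole_left [328.9 219.2] 0.87 [-3.0189 36.8966]
side hole_right [350.7 238.2] 0.58 [ -1.622  -37.2286]
side hole_right [338.9 237.1] 0.3 [-20.0004 -16.3016]
```

View pics/v3.png

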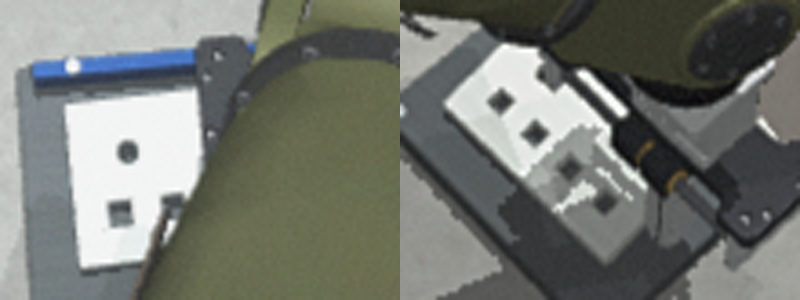

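The plate moved left by about 12 mm: the top view puts the round hole at (303,226), which is fixture y≈+40. Next I'll back off and push the near edge toward the fence with the fingers open.

```bash
python3 -c "
from h import *
print(fd(-82,0,65),fd(-82,0,23.5))"
```

```text
[ 0.    -0.    -0.     6.931  8.856 -4.046] [ 0.    -0.    -0.     6.93   8.855  0.104]
```

play_rows:
  deltas:
    - [[0,0,0,0,-1.2,0,255],[0,0,0,0,-1.5,-3,255],[0,0,0,1,-1,-5,255],[0,0,0,4,3,-5,0],[0,0,0,7,7,-5,0],[0,0,0,7,8.9,-5,0],[0,0,0,7,8.9,-4,0],[0,0,0,7,8.9,-4,0]]

```text
clock: 7.62
position: [0.4406, -0.0282, 0.2627]
tcp_rot: [180.0, -0.1, -173.9]
contact_force: [0.4, -0.1, -0.0]
width: 0.047
grasp_force: 0.0
```

```bash
python3 - <<'E'
from h import *
np.set_printoptions(suppress=True,precision=4)
s=robot.read_state();print(s['clock'],inv(s['position']),s['contact_force'],s['width'])
print(fd(-82,0,23.5),fd(-65,0,23.5))
for n in('side','wrist'):
    c=cam(n);a=robot.capture(n);cv2.imwrite(f'pics/{n}3.png',a)
    for l,z in dict(plate_center=.032,hole_left=.0335,hole_right=.0335).items():
        for r in robot.tip_of(n,l)[:4]:
            f=inv(w(c,r['at'],z))
            if abs(f).max()<110: print(n,l,np.round(r['at'],1),round(r['score'],2),f)
E
```

```text
7.625 [-82.6177  -0.2703] [ 0.3745 -0.0674 -0.0123] 0.04697828085952974
[ 0.    -0.001 -0.    -0.068  0.026  4.019] [ 0.    -0.001 -0.    -1.768  0.026  4.017]
side plate_center [335.6 233.9] 0.73 [-18.9798  -3.8515]
side hole_left [329.5 218.4] 0.57 [-0.3892 37.626 ]
side hole_left [335.4 218.9] 0.53 [ 9.0784 27.0068]
side hole_right [354.1 240.2] 0.79 [  0.434  -46.6007]
wrist plate_center [316.3 366.7] 0.64 [-14.5444   1.8638]
```

play_rows:
  deltas:
    - [[0,0,0,0,0,1,0],[0,0,0,0,0,2.5,0],[0,0,0,0,0,3.7,0],[0,0,0,0,0,4.0,0],[0,0,0,-0.6,0,4.0,0],[0,0,0,-1.2,0,4.0,0],[0,0,0,-1.6,0,4.0,0],[0,0,0,-1.9,0,4.0,0]]

```text
clock: 9.02
position: [0.4594, -0.0255, 0.2237]
tcp_rot: [180.0, -0.0, -173.9]
contact_force: [-3.6, 0.2, 3.1]
width: 0.0939
grasp_force: 2.0
```

play_rows:
  deltas:
    - [[0,0,0,-0.2,0,0,0],[0,0,0,-0.4,0,0,0],[0,0,0,-0.6,0,0,0],[0,0,0,-0.75,0,0,0],[0,0,0,-0.75,0,0,0]]

```text
clock: 9.65
position: [0.4668, -0.0247, 0.2236]
tcp_rot: [180.0, -0.0, -173.9]
contact_force: [-2.8, 0.1, 2.5]
width: 0.0937
grasp_force: 1.1
```

```bash
python3 - <<'E'
from h import *
np.set_printoptions(suppress=True,precision=4)
s=robot.read_state();print(s['clock'],inv(s['position']),s['contact_force'],s['width'])
for n in('top','side'):
    c=cam(n);a=robot.capture(n);cv2.imwrite(f'pics/{n}4.png',a)
    for l,z in dict(plate_center=.03,hole_left=.03,hole_right=.03).items():
        for r in robot.tip_of(n,l)[:4]:
            f=inv(w(c,r['at'],z))
            if abs(f).max()<110: print(n,l,np.round(r['at'],1),round(r['score'],2),f)
b=cv2.imread('pics/side4.png')[195:270,290:400];t=cv2.imread('pics/top4.png')[190:265,270:380]
cv2.imwrite('pics/v4.png',np.hstack([cv2.resize(t,(400,300),interpolation=cv2.INTER_CUBIC),cv2.resize(b,(400,300),interpolation=cv2.INTER_CUBIC)]))
E
```

```text
9.65 [-56.1901   0.4206] [-2.7888  0.0516  2.509 ] 0.09372723353309018
side plate_center [341.  235.2] 0.91 [-11.1457 -14.2232]
side hole_left [334.6 215.7] 0.67 [15.6447 36.8096]
side hole_right [357.7 239.2] 0.76 [ 10.2319 -48.8537]
```

View pics/v4.png

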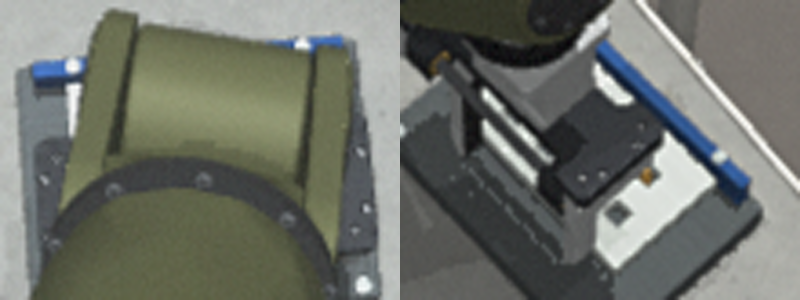

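In the side view the brass of the right pin now shows in the slot (crop at about (646,175)). The plate is still a few mm short, so I'll push on.

play_rows:
  deltas:
    - [[0,0,0,-0.15,0,0,0],[0,0,0,-0.3,0,0,0],[0,0,0,-0.3,0,0,0]]

```text
clock: 10.42
position: [0.469, -0.0245, 0.2234]
tcp_rot: [180.0, -0.2, -173.8]
contact_force: [-14.9, -3.4, 11.5]
width: 0.0938
grasp_force: 7.7
```

```bash
python3 - <<'E'
from h import *
np.set_printoptions(suppress=True,precision=4)
s=robot.read_state();print(s['clock'],inv(s['position']),s['contact_force'],s['width'])
a=robot.capture('side');cv2.imwrite('pics/side5.png',a)
cv2.imwrite('pics/v5.png',cv2.resize(a[195:270,300:400],(800,600),interpolation=cv2.INTER_CUBIC))
E
```

```text
10.425 [-53.9252   0.3727] [-14.8827  -3.4183  11.5324] 0.09384090927520713
```

View pics/v5.png

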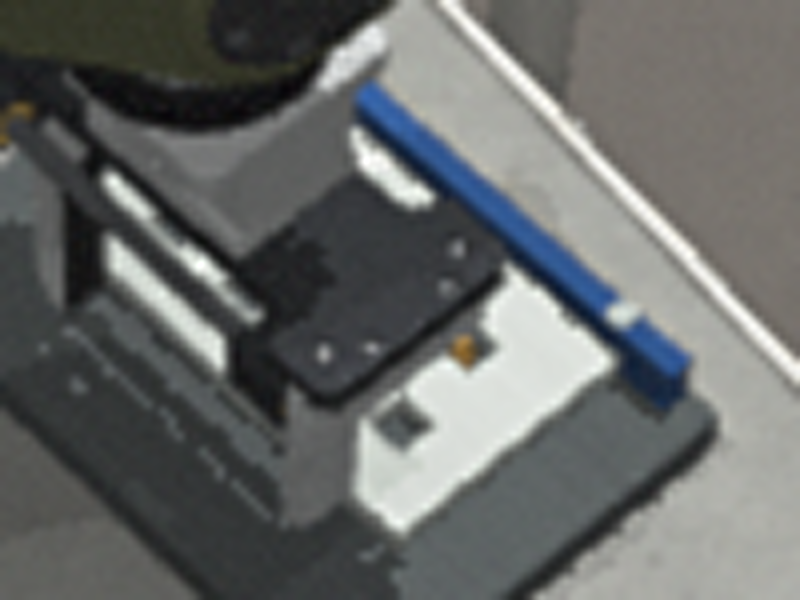

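The pin shows in the slot at crop (463,350), and the force has risen to 15 N, so the plate has met something. I'll back off and look from above.

play_rows:
  deltas:
    - [[0,0,0,0.8,0,0,0],[0,0,0,1.3,0,-1,0],[0,0,0,1.3,0,-6,0],[0,0,0,-3,0,-10,0],[0,0,0,-8,0,-14,255],[0,0,0,-12.5,0,-15,255],[0,0,0,-12.5,0,-15,255],[0,0,0,-12.5,0,-15,255]]

```text
clock: 11.48
position: [0.5935, -0.011, 0.3734]
tcp_rot: [180.0, -0.0, -173.8]
contact_force: [-0.1, 0.4, -0.0]
width: 0.0573
grasp_force: 0.0
```

```bash
python3 - <<'E'
from h import *
np.set_printoptions(suppress=True,precision=4)
s=robot.read_state();print(s['clock'],s['position'],inv(s['position']),s['contact_force'],s['width'])
c=cam('wrist');a=robot.capture('wrist');cv2.imwrite('pics/w6.png',a)
for l,z in dict(plate_center=.025,hole_left=.03,hole_right=.03,pin_left=.03,pin_right=.03,fence=.02).items():
    for r in robot.tip_of('wrist',l)[:2]: print(l,np.round(r['at'],1),round(r['score'],2),inv(w(c,r['at'],z)))
u=[px(c,(*fx(x,y),.03)) for x in(-60,60) for y in(-100,100)];u=np.array(u);print(u.round())
x0,y0=np.maximum(u.min(0).astype(int)-5,0);x1,y1=u.max(0).astype(int)+15
k=a[y0:y1,x0:x1];sc=min(800/k.shape[1],600/k.shape[0]);print(x0,y0,sc)
cv2.imwrite('pics/v6.png',cv2.resize(k,None,fx=sc,fy=sc,interpolation=cv2.INTER_CUBIC))
E
```

```text
11.475 [ 0.5935 -0.011   0.3734] [71.2599  0.475 ] [-0.1055  0.3605 -0.0118] 0.05725771601748782
plate_center [312.4 139.6] 0.92 [ 1.6491 -0.4712]
hole_left [357.4 155.4] 0.59 [14.3231 37.002 ]
hole_right [264.7 155. ] 0.6 [ 13.9937 -40.1582]
pin_left [312.7 191.1] 0.51 [44.1748 -0.2648]
pin_right [269.7 150.8] 0.71 [ 10.5773 -35.8898]
fence [312.  187.8] 0.81 [42.7628 -0.9451]
[[185.  58.]
 [441.  58.]
 [197. 209.]
 [429. 209.]]
179 53 2.898550724637681
```

View pics/v6.png

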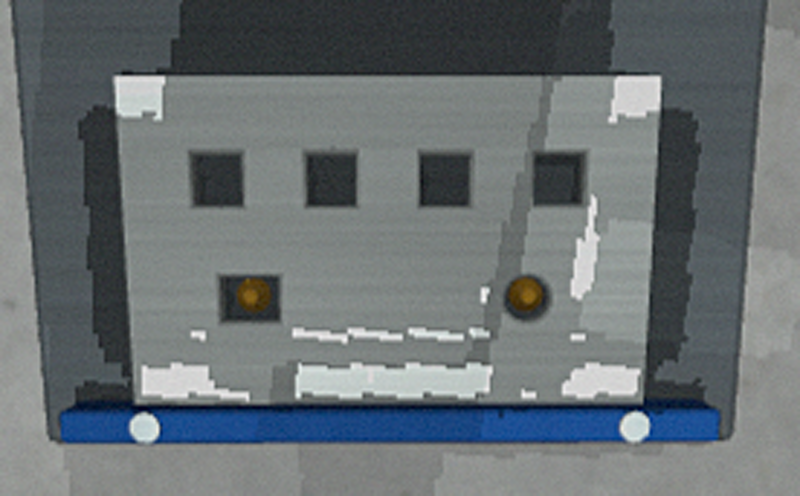

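Both pins are in their holes: the slot with its pin at crop (250,297) and the round hole at (527,297). Now I'll check from the edge lengths that the plate lies flat.

```bash
python3 - <<'E'
from h import *
np.set_printoptions(suppress=True,precision=4)
c=cam('wrist');f=lambda u,v:np.array([179+u/2.8986,53+v/2.8986])
N=[f(115,75),f(661,75)];Fa=[f(135,404),f(646,404)]
for nm,e,zs in(('near',N,(.028,.03,.032)),('far',Fa,(.028,.03,.032,.034,.038))):
    for z in zs:
        a,b=[inv(w(c,p,z)) for p in e];print(nm,z,a,b,'len',np.linalg.norm(a-b))
# fence top & deck width as references
for z in(.0415,):
    a,b=[inv(w(c,f(u,v),z)) for u,v in((60,412),(720,409))];print('fence',a,b,np.linalg.norm(a-b))
h,p=f(527,297),f(525,294)
print('holeL',inv(w(c,f(527,297),.03)),'pinL tip',inv(w(c,p,.03)),'slot',inv(w(c,f(250,298),.03)),'pinR tip',inv(w(c,f(253,295),.03)))
E
```

```text
near 0.028 [-44.8649 -75.2197] [-44.8105  74.9801] len 150.19980213183428
near 0.03 [-44.6124 -74.7448] [-44.5584  74.5307] len 149.27553734538967
near 0.032 [-44.3599 -74.2699] [-44.3062  74.0813] len 148.35127255894506
far 0.028 [ 46.1441 -75.356 ] [46.186  76.2305] len 151.58650900623994
far 0.03 [ 45.8365 -74.8803] [45.8781 75.7734] len 150.65371102391265
far 0.032 [ 45.5289 -74.4046] [45.5703 75.3163] len 149.7209130415853
far 0.034 [ 45.2214 -73.9289] [45.2625 74.8592] len 148.78811505925796
far 0.038 [ 44.6062 -72.9775] [44.6469 73.945 ] len 146.92251909460333
fence [ 46.3537 -93.6555] [45.545  94.2914] 187.94868536205823
holeL [14.9383 39.7379] pinL tip [14.093  39.1372] slot [ 15.1959 -39.908 ] pinR tip [ 14.3507 -39.0165]
```

The plate's height comes out about right (≈30 mm at the middle), but the tilt isn't resolved well enough. I'll touch the far part with the closed fingertips to measure the height and settle it.

```bash
python3 -c "
from h import *
print(fd(30,0,60),fd(30,0,31))"
```

```text
[-0.     0.    -0.     4.154 -0.037 11.478] [-0.     0.    -0.     4.154 -0.037 14.378]
```

play_rows:
  deltas:
    - [[0,0,0,2,0,3,255],[0,0,0,4.1,0,7,255],[0,0,0,4.1,0,11,255],[0,0,0,4.1,0,13,255],[0,0,0,4.1,0,13.8,255],[0,0,0,4.1,0,14.1,255],[0,0,0,4.1,0,14.2,255],[0,0,0,4.1,0,14.2,255]]

```text
clock: 12.82
position: [0.5534, -0.0154, 0.2322]
tcp_rot: [-180.0, 0.1, -173.9]
contact_force: [0.3, -0.8, 0.4]
width: 0.0004
grasp_force: 0.0
```

play_rows:
  deltas:
    - [[0,0,0,0,0,0.15,255],[0,0,0,0,0,0.25,255],[0,0,0,0,0,0.28,255]]

```text
clock: 13.2
position: [0.5534, -0.0154, 0.2294]
tcp_rot: [-180.0, 0.0, -173.9]
contact_force: [-3.9, -0.2, 10.4]
width: 0.0005
grasp_force: 5.3
```

The fingertips met the plate top at 30.4 mm, so the far side is down and the plate is flat and home. Retreating straight up now.

play_rows:
  deltas:
    - [[0,0,0,0,0,-0.5,255],[0,0,0,0,0,-3,255],[0,0,0,0,0,-8,255],[0,0,0,-4,0,-14,255],[0,0,0,-4.1,0,-14.5,255],[0,0,0,-4.1,0,-14.5,255],[0,0,0,-4.1,0,-14.5,255]]

```text
clock: 14.08
position: [0.5936, -0.0111, 0.372]
tcp_rot: [180.0, -0.2, -173.9]
contact_force: [0.5, 0.8, -0.3]
width: 0.0006
grasp_force: 0.0
```

```bash
python3 - <<'E'
from h import *
np.set_printoptions(suppress=True,precision=4)
s=robot.read_state();print(s['clock'],inv(s['position']),s['contact_force'])
c=cam('wrist');a=robot.capture('wrist');cv2.imwrite('pics/w7.png',a)
cv2.imwrite('pics/v7.png',cv2.resize(a[40:220,180:440],(800,554),interpolation=cv2.INTER_CUBIC))
for l,z in dict(plate_center=.025,hole_left=.03,hole_right=.03).items():
    for r in robot.tip_of('wrist',l)[:1]: print(l,np.round(r['at'],1),round(r['score'],2),inv(w(c,r['at'],z)))
E
```

```text
14.075 [71.3052  0.3887] [ 0.548   0.8231 -0.3305]
plate_center [313.4 139.8] 0.6 [1.0769 0.4367]
hole_left [356.7 151.3] 0.6 [10.2348 36.2487]
hole_right [265.6 155.7] 0.57 [ 13.7771 -39.1986]
```

View pics/v7.png

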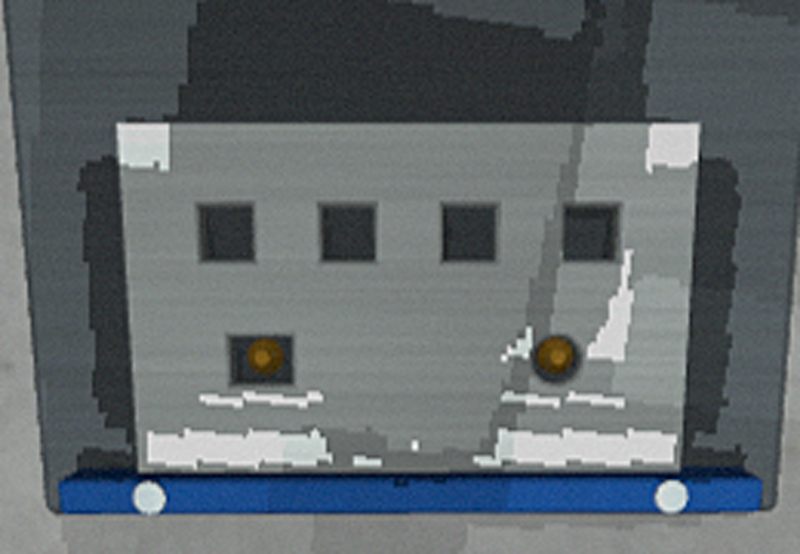

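Both pins stand inside their holes (crop (265,357) and (556,355)), the plate is square to the fence, and the hand is clear.

```bash
python3 -c "
from cell import robot
print(robot.sign_off())"
```

```text
the job is handed in; nothing more can be done
None
```

I nudged the plate home and handed the job in after about 14 s, though no verdict came back: both holes are over their pins, the plate top measured 30.4 mm at the far side, and the hand is clear.

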